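# Lock the telescoping hand rest into its bench bracket

## Robot

A 6-joint arm with a two-finger parallel gripper is mounted at the origin on the work surface. World frame = base frame: x ahead of the robot, y to its left, z up, the work surface at z = 0. Lengths are in m, angles in rad, forces in N, time in s.
With the tool pointing down it reaches from about 0.3 to 0.85 m from the base axis. Payload 5.4 kg.
Tool frame: the origin (TCP) lies at the very end of the fingers, on their centre line; the grasp point (between the pads) lies 19 mm behind it; y points along the fingers, z is the direction in which the jaws open and shut, and the axes are right-handed (so a half turn about y gives the same grasp; the last joint's range is limited). The gripper opens to 85 mm and grips with 20 to 120 N. Pads are 22 mm wide; open, the fingers measure 114 mm over their backs; the gripper's body (76 mm by 85 mm) begins 54 mm behind the grasp point. The pads swing forward as they close: fully open they stand 13 mm farther back than shut.
Start: joints at [-0.21, 0.158, 1.597, -0, 1.386, -0.21], TCP at [0.575, -0, 0.231] pointing down, gripper open.
Joint ranges: [-2.91, 2.91], [-0.94, 2.29], [0.18, 2.7], [-1.29, 4.43], [0.17, 2.64], [-3, 3]. Speed limits (rad/s): [2.57, 2.57, 3.14, 3.14, 3.14, 3.14].

## Interface

Orientations are given as a unit quaternion [x, y, z, w].
In Python, from plant import observe, capture, camera_model, close_job gives the robot as it stands.
- The arm moves only by the tool arm_command, never from a script. Its argument "increments" is text: rows parted by semicolons, each of 7 numbers parted by spaces: the turn, a rotation vector about the world's x, y, z in degrees, then the shift along the world's x, y, z in cm, then the finger opening in cm, from 0 to 8.54. In form: ax ay az tx ty tz grip; .... A call has 1 to 10 rows; each row shifts and turns the pose as measured when the row begins; what a row does not reach is not made up. A row lasts 1/8 s, in which the tool goes at most 62.5 mm and 10.7 degrees, less where a joint would pass 70% of its speed; a pose out of reach is approached as far as the arm can. A call is refused whole if a number of a shift passes 6.25 or a number of a turn 10.7, either way. A call with a gripper value outside its range is refused whole. The fingers move at their own pace and stop on an object; "grip_force" is the grip in N (left out, the last holds). Time passes only in rows, so rows that do not move let the fingers close. It gives the time, the measured TCP pose, the force and the opening at its end, in the units of the state.
- observe(): the state, without advancing time (a new reading comes with each control period).
- capture(name): name is "scene" or "side" or "wrist"; returns the picture (480x640x3 uint8, blue, green, red); there is no depth.
- camera_model(name): a dict with "fx", "fy", "cx", "cy" (pixels), "k1" (the pictures are not rectified: a ray, as slopes to the right and down, at radius r is drawn at 1 + k1 r^2 times it, then the intrinsics apply), "eye" and "orientation" of the camera in the world. Camera axes: x right, y down, z forward; pixel columns grow to the right and rows downward; lengths in m; the calibration is good to about 2 mm. A picture is of the moment at which its call begins: read the wrist's pose just before it. camera_model takes no time and is no camera call; for the wrist camera it gives the pose at the moment of the call.
- close_job(): hands the job in, once; it reports no verdict.
The state is a dict: "time_s": time; "joint_pos": joint angles; "qd": joint speeds; "effort": joint torques, N m; "eef_pos": TCP position; "ee_rot": TCP orientation; "force": force on the tool from outside, world axes, zero at the start; "ft_torque": the same for the moment, N m; "width": finger opening in m.
Only numpy, scipy, OpenCV 4.12 (cv2) and the standard library are available. Lean on these libraries where they do the work, as an engineer would, in place of code of your own. Each camera call takes 0.05 s, during which the arm holds its last target. There are 200 camera calls.

## Task

The hand rest of the dental bench has been pulled out of its bracket. Press its red spring button down flush, feed the tube in so that the button goes under the bracket's edge, then slide the rest on in until the button pops up in the hole of the bracket and locks. Be gentle: do not ram the button against the bracket or lean hard on the rest, button or bracket, and leave the two jars and the dropper bottle where they are.

Things in the scene. Friction and masses are not known exactly. Their poses are not given: they have to be found in the camera images.
- holder: Grey foot (110 x 80 x 8 mm) and column of the bench bracket, fixed. Origin: middle of the foot's underside, on the bench; z up, x level along the blue sleeve, the way the tube is pushed in. The sleeve stands centred over the foot: 110 mm long in x, 36 wide, 36 high, walls 4 mm, mouth at x = -55 mm, one 18 mm square hole in its roof centred at x = -10 mm. Its height is not measured: see armrest.
- armrest (a joint): How far the 24 mm square tube with the hand rest is pushed in (m, along x; slides, 5 N friction, stays where left). 0: button centre 35 mm outside the mouth. 0.028: its leading side meets the mouth and jams unless pressed. 0.080: centred in the hole (play 2 mm each way). Sleeve and tube are clamped at an unmeasured height: the tube's flat top is 62 to 86 mm above the bench, 2 mm under the roof.
- button (a joint): How far the round red button (14 mm wide, in the tube's top face) is pressed (m): 0 out, standing 9 mm above the tube; 0.009 flush. Spring: 3 N to start, 6 N flush. Passes under the roof when over 0.007, is held there by the roof, snaps to 0 in the hole, 3 mm proud of the sleeve. It cannot tip: pressing its rear half (away from the mouth) lowers it all; its front half can then go under the edge.
- mouth_foot (a point): Point on the bench straight below the mouth; axes as holder. Hand rest: wooden block 50 mm long, 70 wide, on the tube's outer end, dark pad on top (to 11 mm above the tube's top). Its flat outer face, good to push on, is 120 mm behind the button's centre, from 31 mm below to 7 mm above the tube's top. A finger pressing past flush bears on the tube too; at about 15 N its grip drags the tube.
- jar_a: White screw jar with a paper label, 60 mm in diameter, 56 mm high, loose on the bench. Origin: centre of its underside. A bystander.
- jar_b: White screw jar with an orange label, 60 mm in diameter, 56 mm high, loose on the bench. Origin: centre of its underside. A bystander.
- dropper: White bottle with a white cap, 52 mm in diameter, 135 mm high, loose on the bench. Origin: centre of its underside. A bystander.

How it is judged:
By the outcome, as a careful person would: the job done as asked, in the order asked, and still so for the second after the job is handed in, with the robot touching nothing.
It also fails if it takes over 58 s, if anything falls off the work surface, if the arm or the gripper's body presses on something with over 40 N, if the wrist force passes 120 N, or if a joint passes its speed limit or range.

## Working session

There is one attempt and no reset: what is moved stays moved. The work goes in short steps, Python scripts to look and compute and a tool call to move; the robot and the scene stay as the last step left them, time stands still between calls to the robot, and variables do not carry over. Pictures are saved under pics/ and viewed, about 8 in all and at most 12, crops included, and the job is handed in when it is done.

Besides the shell and the picture viewer there is one more tool, called after "Request:" by a JSON object that holds its "fn" and its "kwargs", one argument or row to a line. arm_command: Moves the arm, as the interface text tells. Its arguments: {"type":"object","properties":{"increments":{"type":"string"},"grip_force":{"type":"number"}},"required":["increments"]}

```bash
mkdir -p pics; ls
cat > h.py <<'E'
import numpy as np, cv2
from plant import observe, capture, camera_model
from scipy.spatial.transform import Rotation as R
def save(n,f):
    m=camera_model(n); im=capture(n); cv2.imwrite(f'pics/{f}.png',im); np.save(f'pics/{f}.npy',m,allow_pickle=True); return im,m
def load(f): return cv2.imread(f'pics/{f}.png'), np.load(f'pics/{f}.npy',allow_pickle=True).item()
def ray(m,u,v):
    K=np.array([[m['fx'],0,m['cx']],[0,m['fy'],m['cy']],[0,0,1.]])
    p=cv2.undistortPoints(np.array([[[u,v]]],float),K,np.array([m['k1'],0,0,0.]))[0,0]
    o=np.array(m['orientation']); Rm=R.from_quat(o).as_matrix() if o.size==4 else o.reshape(3,3)
    return np.array(m['eye']), Rm@np.array([p[0],p[1],1])
def plane(m,u,v,z):
    e,d=ray(m,u,v); return e+d*(z-e[2])/d[2]
def tri(m1,p1,m2,p2):
    e1,d1=ray(m1,*p1); e2,d2=ray(m2,*p2)
    d1/=np.linalg.norm(d1); d2/=np.linalg.norm(d2)
    s=np.linalg.lstsq(np.c_[d1,-d2],e2-e1,rcond=None)[0]
    a=e1+s[0]*d1;b=e2+s[1]*d2; return (a+b)/2,np.linalg.norm(a-b)
E
python3 - <<'E'
from h import *
print(observe())
for n in ("scene","side","wrist"):
    im,m=save(n,n+"0"); print(n,m)
E
```

```text
pics
{'time_s': 0.0, 'joint_pos': array([-2.10097842e-01,  1.59065231e-01,  1.59827325e+00,  6.41231062e-06,
        1.38618730e+00, -2.10108009e-01]), 'qd': array([ 0.00175581, -0.0007987 , -0.00042658,  0.00067978,  0.00073832,
        0.00011802]), 'effort': array([ 1.96016467e-04, -3.96006632e+01, -3.31426942e+01, -2.07608541e-04,
        8.36965773e-03, -3.09808388e-05]), 'eef_pos': array([5.74385967e-01, 1.13005083e-04, 2.30287265e-01]), 'ee_rot': array([-0.500372  ,  0.50057218, -0.49942286,  0.49963202]), 'force': array([-0.50857888, -0.03853278, -0.08999003]), 'ft_torque': array([0.0383974 , 0.02470335, 0.02525967]), 'width': 0.08504918562314623}
scene {'fx': 572.0622384995168, 'fy': 572.0622384995168, 'cx': 316.20518984576637, 'cy': 249.59187124329654, 'k1': -0.08194135525605364, 'eye': array([ 1.11542711, -0.02157007,  0.63198287]), 'orientation': array([ 0.74058848,  0.57128887, -0.2109913 , -0.28397254])}
side {'fx': 471.0152677090036, 'fy': 471.0152677090036, 'cx': 317.018050487916, 'cy': 237.58018191191073, 'k1': -0.10511020565497849, 'eye': array([0.31870247, 0.48018505, 0.51144857]), 'orientation': array([-0.2858975 ,  0.87680707, -0.36510397,  0.12716554])}
wrist {'fx': 407.9430411126928, 'fy': 407.9430411126928, 'cx': 322.5379420079935, 'cy': 240.76373424937603, 'k1': -0.0903824452958767, 'eye': array([0.57520912, 0.08009649, 0.3733958 ]), 'orientation': array([ 9.87480205e-01, -3.49968508e-04, -1.32589003e-03,  1.57737012e-01])}
```

View pics/scene0.png

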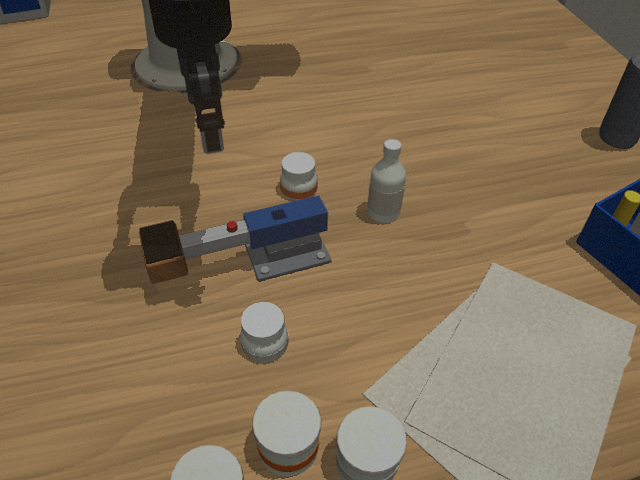

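View pics/side0.png

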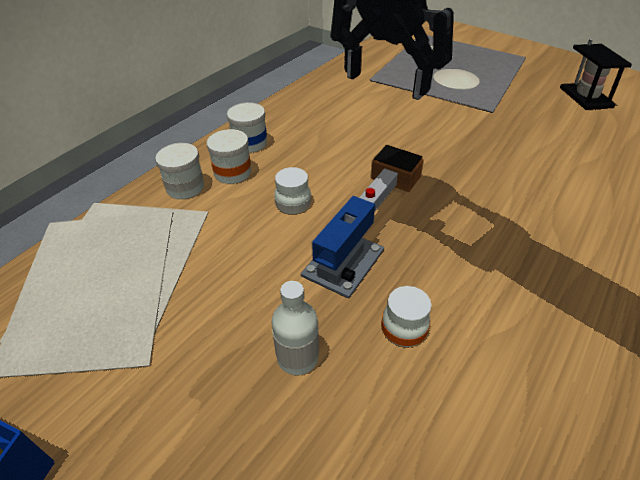

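Run:
```python
from h import *
out=[];P={}
for n in ("scene0","side0"):
    im,m=load(n); hsv=cv2.cvtColor(im,cv2.COLOR_BGR2HSV); h,s,v=cv2.split(hsv)
    red=(((h<6)|(h>174))&(s>170)&(v>90)).astype(np.uint8)
    blue=((h>105)&(h<130)&(s>100)).astype(np.uint8)
    k,l,st,c=cv2.connectedComponentsWithStats(red); i=1+np.argmax([x[4] if 200<x[0]<420 else 0 for x in st[1:]]); print(n,'red',st[i],c[i]); P[n]=(m,c[i])
    k,l,st,c=cv2.connectedComponentsWithStats(blue)
    i=1+np.argmax([x[4] if 200<x[0]<420 and x[1]<300 else 0 for x in st[1:]]); print('blue',st[i]); x,y,w,hh,_=st[i]
    cr=im[y-20:y+hh+20,x-70:x+w+20]; print('crop org',x-70,y-20,cr.shape)
    f=400/cr.shape[1]
    out.append(cv2.resize(cr,(400,int(cr.shape[0]*f)),interpolation=cv2.INTER_CUBIC)); print(f)
print(tri(*P['scene0'],*P['side0']))
H=max(o.shape[0] for o in out)
cv2.imwrite('pics/c.png',np.hstack([cv2.copyMakeBorder(o,0,H-o.shape[0],0,0,cv2.BORDER_CONSTANT) for o in out]))
```

```text
scene0 red [227 221   9   7  54] [231.03703704 224.24074074]
blue [ 244  196   83   36 1415]
crop org 174 176 (76, 173, 3)
2.3121387283236996
side0 red [366 188   9   6  43] [369.79069767 190.51162791]
blue [ 313  196   62   75 2489]
crop org 243 176 (115, 152, 3)
2.6315789473684212
(array([0.5778862 , 0.01159523, 0.08357972]), np.float64(5.245148458235003e-05))
```

View pics/c.png

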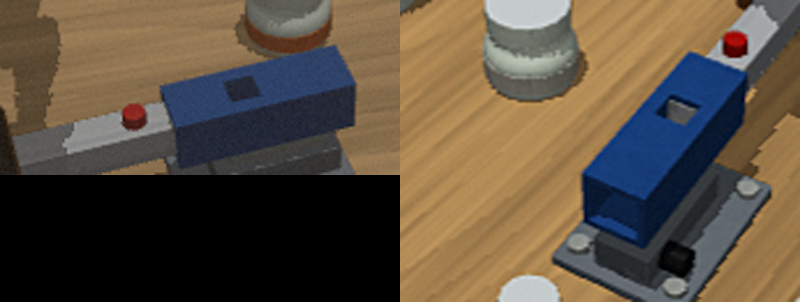

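Run:
```python
from h import *
_,a=load('scene0');_,b=load('side0')
S=lambda p:(174+(p[0]+.5)/2.3121-.5,176+(p[1]+.5)/2.3121-.5)
D=lambda p:(243+(p[0]-400+.5)/2.6316-.5,176+(p[1]+.5)/2.6316-.5)
C=[]
for s,d in [((163,87),(745,73)),((176,128),(690,54)),((336,47),(645,196)),((355,83),(584,174))]:
    p,e=tri(a,S(s),b,D(d)); C.append(p); print(p.round(4),round(e,4))
C=np.array(C); ax=(C[2]+C[3]-C[0]-C[1])/2; lat=(C[1]+C[3]-C[0]-C[2])/2
print('axis',ax,np.linalg.norm(ax),np.degrees(np.arctan2(ax[1],ax[0])),'lat',lat,np.linalg.norm(lat),np.degrees(np.arctan2(lat[1],lat[0]))+90)
print('centre',C.mean(0),'mouth',(C[0]+C[1])/2)
h,e=tri(a,S((242,89)),b,D((682,110)));print('hole',h,e)
bt=np.array([.5779,.0116]);v=h[:2]-bt;print(np.hypot(*v),np.degrees(np.arctan2(v[1],v[0])))
```

```text
[0.5594 0.0319 0.0818] 0.0017
[0.5929 0.0336 0.0802] 0.0009
[0.551  0.1387 0.0819] 0.0034
[0.5839 0.1423 0.0813] 0.0014
axis [-0.00866998  0.10773908  0.00062227] 0.10808915528576525 94.60079139921734 lat [ 0.0331576   0.00268009 -0.00108135] 0.0332833138154355 94.62110944994062
centre [0.57179162 0.08659738 0.08130667] mouth [0.57612661 0.03272784 0.08099554]
hole [0.57113457 0.07607676 0.081004  ] 0.003194599675478497
0.06483073504913113 95.99002194686591
```

Request:
{"fn": "arm_command", "kwargs": {
  "increments": "0 0 2.3 0.2 0 -1 0; 0 0 2.3 0.2 0 -2 0; 0 0 0 0 0 -2 0; 0 0 0 0 0 -2 0; 0 0 0 0 0 -2 0; 0 0 0 0 0 -1 0; 0 0 0 0 0 0 0; 0 0 0 0 0 0 0",
  "grip_force": 40
}}

```text
time_s: 1.15
eef_pos: [0.5778, 0.0003, 0.1268]
ee_rot: [0.521, -0.48, 0.478, -0.52]
force: [0.6, 0.6, -0.3]
width: 0.0003
```

Run:
```python
from h import *
o=observe(); print(o['eef_pos'],R.from_quat(o['ee_rot']).as_matrix().round(3),o['width'],o['force'])
im,m=save('wrist','w1'); s,_=save('side','s1'); print(m['eye'])
cv2.imwrite('pics/c1.png',np.hstack([cv2.resize(im,(400,300)),cv2.resize(s[120:300,280:460],(400,400))[:300]]))
```

```text
[5.77799125e-01 2.81101197e-04 1.26765621e-01] [[ 0.083 -0.003  0.997]
 [-0.997  0.001  0.083]
 [-0.001 -1.    -0.003]] 0.00027951380244482733 [ 0.59070866  0.60268109 -0.27384963]
[0.5720826  0.07998019 0.26977597]
```

View pics/w1.png

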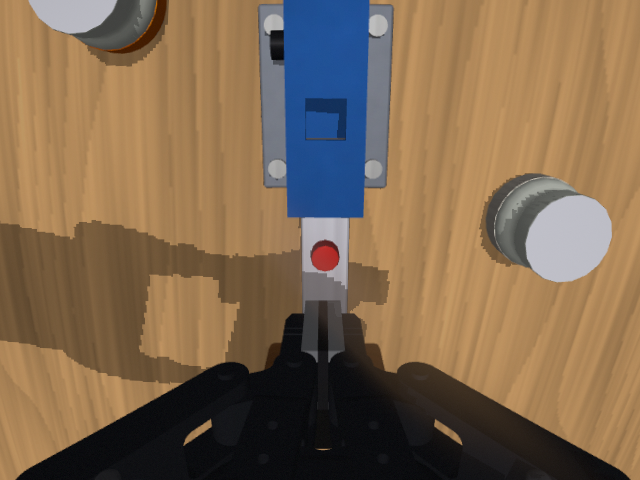

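Run:
```python
from h import *
im,m=load('w1'); h,s,v=cv2.split(cv2.cvtColor(im,cv2.COLOR_BGR2HSV))
red=(((h<6)|(h>174))&(s>150)&(v>80)).astype(np.uint8); red[:200]=0;red[300:]=0
c=cv2.minEnclosingCircle(cv2.findNonZero(red)); print('red circle',c)
for n,u,w,z in [('btn top',*c[0],.0845),('mouthL',288,217,.081),('mouthR',363,217,.081),('hole',326,119,.081),('hole bot edge',326,140,.081),('hole top edge',326,98.5,.081),('tubeL',301,240,.075),('tubeR',349,240,.075),('tipL',302,301,.1268),('tipR',345,301,.1268)]:
    print(n,plane(m,u,w,z).round(4))
blue=((h>105)&(h<130)&(s>100)).astype(np.uint8)
for r in (20,60,180,205):
    x=np.flatnonzero(blue[r,270:380])+270; print(r,x.min(),x.max(),plane(m,(x.min()+x.max())/2,r,.081).round(4), (plane(m,x.max()+1,r,.081)-plane(m,x.min(),r,.081)).round(4)[0])
```

```text
red circle ((324.9285583496094, 255.5), 14.802545547485352)
btn top [0.5781 0.0121 0.0845]
mouthL [0.559  0.0289 0.081 ]
mouthR [0.5947 0.0319 0.081 ]
hole [0.5733 0.0755 0.081 ]
hole bot edge [0.574  0.0663 0.081 ]
hole top edge [0.5725 0.0843 0.081 ]
tubeL [0.5657 0.0159 0.075 ]
tubeR [0.5898 0.0179 0.075 ]
tipL [0.5694 0.0081 0.1268]
tipR [0.5861 0.0095 0.1268]
20 284 368 [0.5698 0.1166 0.081 ] 0.0359
60 284 367 [0.571  0.1004 0.081 ] 0.0362
180 287 364 [0.5754 0.0481 0.081 ] 0.0362
205 287 363 [0.5761 0.0362 0.081 ] 0.0364
```

Request:
{"fn": "arm_command", "kwargs": {
  "increments": "0 0 0 0.1 0.1 -1.5 0; 0 0 0 0 0 -1.5 0; 0 0 0 0 0 -0.8 0; 0 0 0 0 0 0 0; 0 0 0 0 0 -0.2 0; 0 0 0 0 0 -0.2 0; 0 0 0 0 0 -0.2 0"
}}

```text
time_s: 2.12
eef_pos: [0.5794, 0.0012, 0.0815]
ee_rot: [0.521, -0.479, 0.478, -0.52]
force: [-2.1, -0.2, 4.0]
width: 0.0
```

Request:
{"fn": "arm_command", "kwargs": {
  "increments": "0 0 0 0 0 -0.2 0; 0 0 0 0 0 -0.2 0; 0 0 0 0 0 -0.1 0; 0 0 0 0 0 -0.1 0"
}}

```text
time_s: 2.62
eef_pos: [0.5795, 0.0012, 0.0762]
ee_rot: [0.521, -0.479, 0.478, -0.52]
force: [-3.7, -0.1, 5.6]
width: 0.0002
```

Request:
{"fn": "arm_command", "kwargs": {
  "increments": "0 0 0 -0.05 0 -0.1 0; 0 0 0 -0.05 0 -0.1 0"
}}

```text
time_s: 2.88
eef_pos: [0.5795, 0.0011, 0.0759]
ee_rot: [0.52, -0.478, 0.479, -0.52]
force: [-3.4, 0.1, 10.0]
width: 0.0001
```

Request:
{"fn": "arm_command", "kwargs": {
  "increments": "0 0 0 0 0 -0.15 0; 0 0 0 0 0 -0.15 0; 0 0 0 0 0.1 -0.15 0"
}}

```text
time_s: 3.25
eef_pos: [0.5797, 0.0011, 0.0759]
ee_rot: [0.522, -0.478, 0.479, -0.52]
force: [-8.2, -4.4, 14.9]
width: 0.0
```

Request:
{"fn": "arm_command", "kwargs": {
  "increments": "0 0 0 -0.08 0.15 -0.15 0; 0 0 0 -0.08 0.2 -0.15 0"
}}

```text
time_s: 3.5
eef_pos: [0.5796, 0.0015, 0.076]
ee_rot: [0.523, -0.476, 0.481, -0.519]
force: [-4.5, -5.6, 9.8]
width: -0.0003
```

Request:
{"fn": "arm_command", "kwargs": {
  "increments": "0 0 0 -0.08 0.2 -0.22 0; 0 0 0 -0.08 0.25 -0.22 0; 0 0 0 -0.08 0.25 -0.22 0"
}}

```text
time_s: 3.88
eef_pos: [0.5796, 0.0026, 0.0759]
ee_rot: [0.525, -0.471, 0.484, -0.517]
force: [-8.4, -5.6, 14.8]
width: -0.0001
```

```bash
cat > b.py <<'E'
from h import *
import sys
def run(tag):
    o=observe(); im,m=save('wrist',tag); print('tcp',o['eef_pos'].round(4),'F',o['force'].round(1),'eul',(R.from_quat(o['ee_rot'])*R.from_quat([-.5,.5,-.5,.5]).inv()).as_rotvec(degrees=True).round(1))
    h,s,v=cv2.split(cv2.cvtColor(im,cv2.COLOR_BGR2HSV))
    red=(((h<6)|(h>174))&(s>150)&(v>60)).astype(np.uint8); red[:40]=0;red[400:]=0;red[:,:250]=0;red[:,400:]=0
    p=cv2.findNonZero(red)
    if p is None: print('no red');return
    print('red',cv2.boundingRect(p),len(p))
    x,y,w,hh=cv2.boundingRect(p)
    print('front edge (z .076)',plane(m,x+w/2,y,.076).round(4),'rear',plane(m,x+w/2,y+hh,.076).round(4))
    cv2.imwrite(f'pics/{tag}c.png',cv2.resize(im[120:380,200:460],(600,600),interpolation=cv2.INTER_CUBIC))
run(sys.argv[1])
E
python3 b.py w2
```

```text
tcp [0.5796 0.0026 0.0759] F [-8.4 -5.6 14.8] eul [-1.2 -0.3  5. ]
red (306, 287, 28, 13) 120
front edge (z .076) [0.5777 0.0171 0.076 ] rear [0.5782 0.0115 0.076 ]
```

View pics/w2c.png

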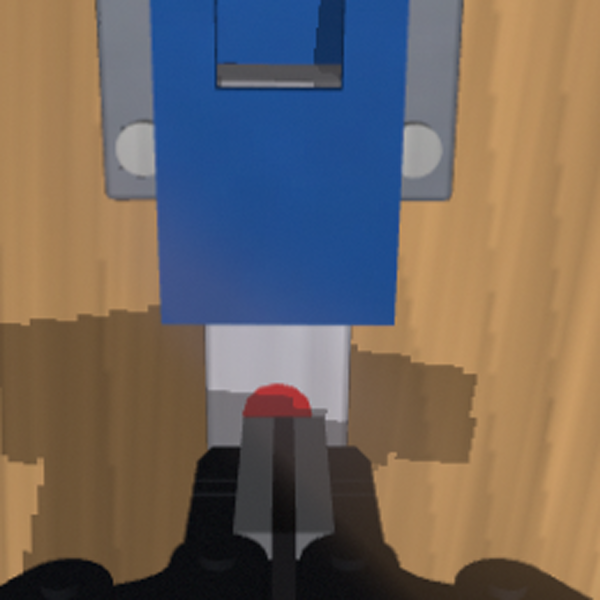

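Run:
```python
from h import *
im,m=load('w2')
f=lambda u,v:(200+u*260/600,120+v*260/600)
for n,p,z in [('mouth',(278,325),.081),('front',(278,383),.076),('finger edge',(285,416),.076),('hole rear edge',(279,89),.081)]: print(n,plane(m,*f(*p),z).round(4))
```

```text
mouth [0.5768 0.0299 0.081 ]
front [0.5778 0.0176 0.076 ]
finger edge [0.5795 0.0115 0.076 ]
hole rear edge [0.5739 0.0663 0.081 ]
```

Request:
{"fn": "arm_command", "kwargs": {
  "increments": "0 0 0 0 0 0.3 0; 1.2 0.3 -0.4 0 -0.2 0.1 0; 0 0 0 0 0 0 0"
}}

```text
time_s: 4.3
eef_pos: [0.5801, 0.001, 0.0809]
ee_rot: [-0.518, 0.48, -0.48, 0.52]
force: [-2.0, -1.7, 4.3]
width: 0.0002
```

Request:
{"fn": "arm_command", "kwargs": {
  "increments": "0 0 0 -0.1 0 -0.3 0; 0 0 0 -0.1 0 -0.2 0; 0 0 0 -0.2 0 -0.15 0; 0 0 0 -0.2 0 -0.2 0; 0 0 0 -0.2 0 -0.22 0"
}}

```text
time_s: 4.92
eef_pos: [0.5798, 0.0006, 0.0758]
ee_rot: [-0.514, 0.475, -0.485, 0.524]
force: [-2.2, 2.1, 15.5]
width: 0.0001
```

Request:
{"fn": "arm_command", "kwargs": {
  "increments": "0 0 0 -0.22 0.15 -0.24 0; 0 0 0 -0.22 0.25 -0.24 0; 0 0 0 -0.22 0.3 -0.24 0"
}}

```text
time_s: 5.3
eef_pos: [0.5798, 0.0022, 0.076]
ee_rot: [-0.514, 0.467, -0.491, 0.525]
force: [-2.6, -6.6, 13.6]
width: 0.0003
```

```bash
python3 b.py w3
```

```text
tcp [0.5798 0.0022 0.076 ] F [-2.6 -6.6 13.6] eul [-0.8 -2.   4.6]
red (305, 282, 30, 18) 404
front edge (z .076) [0.5778 0.0188 0.076 ] rear [0.5784 0.0111 0.076 ]
```

Request:
{"fn": "arm_command", "kwargs": {
  "increments": "0.2 0.5 0 -0.2 0.3 -0.26 0; 0.2 0.5 0 -0.2 0.3 -0.26 0; 0.2 0.5 0 -0.2 0.3 -0.26 0; 0.2 0.5 0 -0.2 0.3 -0.26 0"
}}

```text
time_s: 5.85
eef_pos: [0.5796, 0.0058, 0.0759]
ee_rot: [-0.52, 0.471, -0.487, 0.52]
force: [-3.2, -4.7, 15.2]
width: 0.0002
```

```bash
python3 b.py w4
```

```text
tcp [0.5796 0.0058 0.0759] F [-3.2 -4.7 15.2] eul [-0.9 -0.9  4.8]
red (305, 282, 29, 18) 392
front edge (z .076) [0.5774 0.0224 0.076 ] rear [0.578  0.0148 0.076 ]
```

Request:
{"fn": "arm_command", "kwargs": {
  "increments": "0.3 0.4 0 -0.2 0.32 -0.26 0; 0.3 0.4 0 -0.2 0.32 -0.26 0; 0.3 0.4 0 -0.2 0.32 -0.26 0; 0.3 0.4 0 -0.2 0.32 -0.26 0; 0.3 0.4 0 -0.2 0.32 -0.26 0; 0.3 0.4 0 -0.2 0.32 -0.26 0"
}}

```text
time_s: 6.65
eef_pos: [0.5792, 0.0122, 0.0759]
ee_rot: [0.524, -0.476, 0.48, -0.518]
force: [-4.1, -5.7, 15.6]
width: -0.0003
```

```bash
python3 b.py w5
```

```text
tcp [0.5792 0.0122 0.0759] F [-4.1 -5.7 15.6] eul [-0.5  0.1  4.9]
red (305, 285, 30, 15) 396
front edge (z .076) [0.5772 0.0275 0.076 ] rear [0.5777 0.0211 0.076 ]
```

Request:
{"fn": "arm_command", "kwargs": {
  "increments": "0.2 0.1 0 -0.22 0.3 -0.28 0; 0.2 0.1 0 -0.22 0.3 -0.28 0; 0.2 0.1 0 -0.22 0.3 -0.28 0; 0.2 0.1 0 -0.22 0.3 -0.28 0"
}}

```text
time_s: 7.2
eef_pos: [0.5788, 0.0156, 0.0758]
ee_rot: [0.522, -0.472, 0.483, -0.52]
force: [-4.3, -5.4, 16.9]
width: -0.0005
```

```bash
python3 b.py w6
```

```text
tcp [0.5788 0.0156 0.0758] F [-4.3 -5.4 16.9] eul [-0.7 -0.5  5. ]
red (305, 294, 29, 6) 153
front edge (z .076) [0.577  0.0271 0.076 ] rear [0.5772 0.0246 0.076 ]
```

View pics/w6c.png

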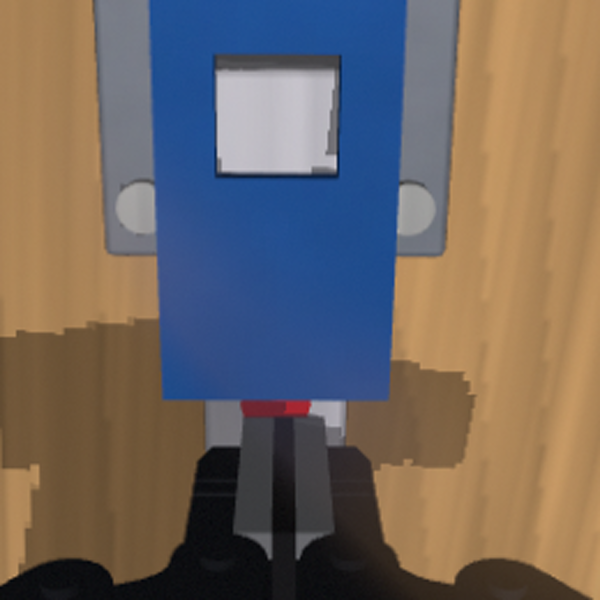

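Request:
{"fn": "arm_command", "kwargs": {
  "increments": "0.2 0.2 0 -0.22 0.3 -0.28 0; 0.2 0.2 0 -0.22 0.3 -0.28 0; 0.2 0.2 0 -0.22 0.3 -0.28 0"
}}

```text
time_s: 7.62
eef_pos: [0.5787, 0.0183, 0.0759]
ee_rot: [0.522, -0.47, 0.484, -0.521]
force: [-3.1, -4.3, 15.9]
width: -0.0
```

```bash
python3 b.py w7
```

```text
tcp [0.5787 0.0183 0.0759] F [-3.1 -4.3 15.9] eul [-0.9 -0.7  5.1]
no red
```

Request:
{"fn": "arm_command", "kwargs": {
  "increments": "0 0 0 0 -0.05 0.5 0; 0 0 0 0 -0.3 1.0 0; 0 0 0 0 -2 1.5 0; 0 0 0 0 0 0 0"
}}

```text
time_s: 8.18
eef_pos: [0.5783, -0.0073, 0.1064]
ee_rot: [0.523, -0.47, 0.484, -0.521]
force: [-0.1, 1.1, 0.3]
width: -0.0002
```

```bash
python3 b.py w8
```

```text
tcp [ 0.5783 -0.0073  0.1064] F [-0.1  1.1  0.3] eul [-1.  -0.7  5.1]
red (310, 212, 30, 13) 303
front edge (z .076) [0.5768 0.0287 0.076 ] rear [0.5773 0.0228 0.076 ]
```

View pics/w8.png

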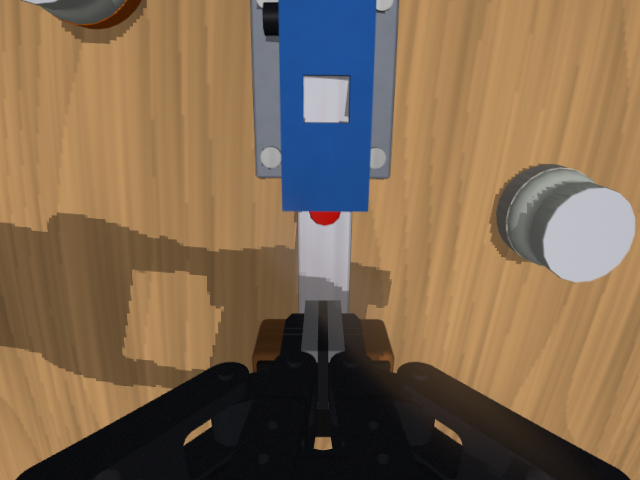

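Request:
{"fn": "arm_command", "kwargs": {
  "increments": "1 0.7 -0.3 0.3 -3 0.5 0; 0 0 0 0.3 -3 0 0; 0 0 0 0.3 -3 0 0; 0 0 0 0.2 -3 0 0; 0 0 0 0 0 0 0; 0 0 0 0 0 -3 0; 0 0 0 0 0 -2.6 0; 0 0 0 0 0 0 0"
}}

```text
time_s: 9.22
eef_pos: [0.585, -0.1257, 0.0487]
ee_rot: [0.521, -0.483, 0.474, -0.521]
force: [-0.1, -0.4, 0.2]
width: 0.0001
```

```bash
python3 b.py w9
python3 - <<'E'
from h import *
s,m=save('side','s9'); w=cv2.imread('pics/w9.png')
cv2.imwrite('pics/d9.png',np.hstack([cv2.resize(w,(400,300)),cv2.resize(s[50:275,280:580],(400,300))]))
E
```

```text
tcp [ 0.585  -0.1257  0.0487] F [-0.1 -0.4  0.2] eul [0.5 0.5 4.9]
no red
```

View pics/d9.png

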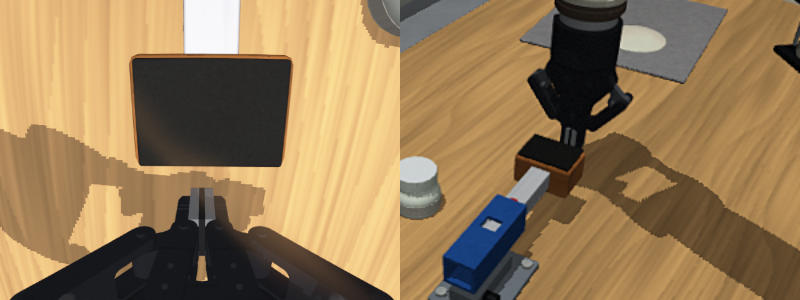

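Request:
{"fn": "arm_command", "kwargs": {
  "increments": "0 0 0 0.5 0.5 0.6 0; 0 0 0 -0.05 1 0 0; 0 0 0 -0.03 0.6 0 0; 0 0 0 0 0.3 0 0; 0 0 0 0 0.3 0 0; 0 0 0 0 0.3 0 0"
}}

```text
time_s: 10.07
eef_pos: [0.5942, -0.0989, 0.0623]
ee_rot: [0.522, -0.476, 0.479, -0.521]
force: [-0.4, -8.4, -3.2]
width: 0.0001
```

Request:
{"fn": "arm_command", "kwargs": {
  "increments": "0 0 0 -0.05 0.4 0 0; 0 0 0 -0.05 0.4 0 0; 0 0 0 -0.05 0.4 0 0; 0 0 0 -0.05 0.4 0 0; 0 0 0 -0.05 0.4 0 0"
}}

```text
time_s: 10.7
eef_pos: [0.5934, -0.0914, 0.0626]
ee_rot: [0.526, -0.47, 0.486, -0.516]
force: [1.7, -8.7, -3.3]
width: 0.0002
```

Request:
{"fn": "arm_command", "kwargs": {
  "increments": "0.5 0 0 -0.07 0.45 0 0; 0.5 0 0 -0.07 0.45 0 0; 0.4 0 0 -0.07 0.45 0 0; 0.3 0 0 -0.07 0.45 0 0; 0.3 0 0 -0.07 0.45 0 0; 0.3 0 0 -0.07 0.45 0 0; 0.3 0 0 -0.07 0.45 0 0; 0.3 0 0 -0.07 0.45 0 0"
}}

```text
time_s: 11.7
eef_pos: [0.5922, -0.0751, 0.0625]
ee_rot: [-0.517, 0.471, -0.487, 0.523]
force: [2.1, -8.6, -3.8]
width: 0.0
```

Run:
```python
from h import *
_,a=load('side0')
s,m=save('side','s10'); cv2.imwrite('pics/s10c.png',cv2.resize(s[150:290,290:430],(560,560),interpolation=cv2.INTER_CUBIC))
# pad dark outer: face estimate from wrist
w,mm=save('wrist','w10')
h,sat,v=cv2.split(cv2.cvtColor(w,cv2.COLOR_BGR2HSV))
# mouth edge to block front edge via tube-grey column
print([ (r,w[r,330].tolist()) for r in range(0,300,12)])
for z,n in((.086,'pad'),): print(plane(mm,330,240,z))
```

```text
[(0, [184, 100, 42]), (12, [53, 28, 11]), (24, [219, 211, 215]), (36, [221, 213, 215]), (48, [221, 215, 217]), (60, [221, 215, 217]), (72, [223, 216, 219]), (84, [222, 216, 218]), (96, [223, 218, 219]), (108, [224, 219, 220]), (120, [224, 219, 221]), (132, [225, 220, 221]), (144, [225, 219, 221]), (156, [225, 219, 221]), (168, [225, 220, 222]), (180, [49, 97, 156]), (192, [32, 34, 34]), (204, [31, 33, 33]), (216, [32, 35, 35]), (228, [31, 33, 35]), (240, [33, 32, 34]), (252, [32, 32, 35]), (264, [33, 35, 37]), (276, [33, 35, 37]), (288, [34, 35, 39])]
[ 0.59086969 -0.03341062  0.086     ]
```

```bash
cat > g.py <<'E'
from h import *
import sys
o=observe(); w,m=save('wrist',sys.argv[1])
v=w[:,330].min(axis=1); b=(v>150).astype(int)   # grey tube bright in all channels
r=np.flatnonzero(b); r=r[r<300]
p=plane(m,330,r.min(),.076); q=plane(m,330,r.max()+1,.083)
s,_=save('side',sys.argv[1]+'s'); h,sa,vv=cv2.split(cv2.cvtColor(s,cv2.COLOR_BGR2HSV))
red=(((h<6)|(h>174))&(sa>170)&(vv>90)); red[:150]=0; red[300:]=0; red[:,:300]=0;red[:,400:]=0
print(o['eef_pos'].round(4),o['force'].round(1),r.min(),r.max(),'mouth y',p[1].round(4),'block front y',q[1].round(4),'gap',(p[1]-q[1]).round(4),'red in side',red.sum(),np.argwhere(red).mean(0) if red.any() else '')
E
python3 g.py g1
```

```text
[ 0.5921 -0.0749  0.0625] [ 1.6 -8.2 -4. ] 21 171 mouth y 0.0297 block front y -0.0131 gap 0.0427 red in side 0
```

Request:
{"fn": "arm_command", "kwargs": {
  "increments": "0.4 -0.2 0 -0.07 0.45 0 0; 0.4 -0.2 0 -0.07 0.45 0 0; 0.4 -0.2 0 -0.07 0.45 0 0; 0.3 0 0 -0.07 0.45 0 0; 0.3 0 0 -0.07 0.42 0 0; 0.3 0 0 -0.07 0.4 0 0"
}}

```text
time_s: 12.65
eef_pos: [0.5914, -0.0635, 0.0625]
ee_rot: [-0.508, 0.469, -0.49, 0.531]
force: [2.3, -9.4, -4.3]
width: -0.0001
```

```bash
python3 g.py g2
```

```text
[ 0.5914 -0.0635  0.0625] [ 2.3 -9.4 -4.3] 62 171 mouth y 0.0297 block front y -0.0021 gap 0.0318 red in side 29 [217.10344828 350.44827586]
```

Request:
{"fn": "arm_command", "kwargs": {
  "increments": "0.3 0.5 0 -0.05 0.4 0 0; 0.3 0.5 0 -0.05 0.38 0 0"
}}

```text
time_s: 13.0
eef_pos: [0.5911, -0.0606, 0.0624]
ee_rot: [-0.511, 0.474, -0.485, 0.527]
force: [1.2, -9.2, -2.2]
width: 0.0003
```

```bash
python3 g.py g3
```

```text
[ 0.5911 -0.0606  0.0624] [ 1.2 -9.2 -2.2] 73 171 mouth y 0.0295 block front y 0.0009 gap 0.0287 red in side 41 [217.75609756 349.95121951]
```

Request:
{"fn": "arm_command", "kwargs": {
  "increments": "0.3 0.3 0 -0.05 0.38 0 0"
}}

```text
time_s: 13.22
eef_pos: [0.5909, -0.0592, 0.0624]
ee_rot: [-0.512, 0.476, -0.484, 0.527]
force: [1.5, -8.9, -2.3]
width: -0.0001
```

```bash
python3 g.py g4
```

```text
[ 0.5909 -0.0592  0.0624] [ 1.5 -8.9 -2.3] 77 171 mouth y 0.0298 block front y 0.0022 gap 0.0276 red in side 46 [218.04347826 349.80434783]
```

Request:
{"fn": "arm_command", "kwargs": {
  "increments": "0.3 0.2 0 -0.05 0.38 0 0"
}}

```text
time_s: 13.45
eef_pos: [0.5908, -0.0577, 0.0624]
ee_rot: [-0.512, 0.477, -0.483, 0.526]
force: [1.6, -8.9, -2.5]
width: -0.0002
```

```bash
python3 g.py g5
python3 - <<'E'
import cv2
s=cv2.imread('pics/g5s.png'); cv2.imwrite('pics/g5c.png',cv2.resize(s[160:290,290:420],(560,560),interpolation=cv2.INTER_CUBIC))
E
```

```text
[ 0.5908 -0.0577  0.0624] [ 1.6 -8.9 -2.5] 82 171 mouth y 0.0298 block front y 0.0036 gap 0.0262 red in side 50 [218.78 349.32]
```

View pics/g5c.png

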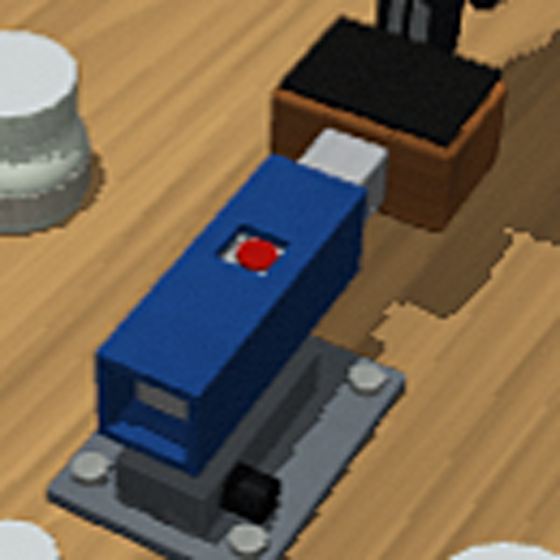

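Request:
{"fn": "arm_command", "kwargs": {
  "increments": "0.2 0.2 0 -0.05 0.36 0 0"
}}

```text
time_s: 13.68
eef_pos: [0.5906, -0.0564, 0.0624]
ee_rot: [-0.513, 0.477, -0.483, 0.526]
force: [0.7, -8.5, -3.3]
width: 0.0003
```

```bash
python3 g.py g6
```

```text
[ 0.5906 -0.0564  0.0624] [ 0.7 -8.5 -3.3] 87 171 mouth y 0.0297 block front y 0.0049 gap 0.0247 red in side 57 [216.14035088 348.52631579]
```

Request:
{"fn": "arm_command", "kwargs": {
  "increments": "0 0 0 0 -0.5 0 0; 0 0 0 0 -2 0 0; 0 0 0 0 -2 0 0; 0 0 0 0 0 5 0; 0 0 0 0 0 5 0; 0 0 0 0 0 0 0; 0 0 0 0 0 0 0; 0 0 0 0 0 0 0"
}}

```text
time_s: 14.78
eef_pos: [0.5878, -0.1086, 0.1621]
ee_rot: [-0.512, 0.481, -0.482, 0.524]
force: [0.2, -1.2, 0.3]
width: 0.0001
```

Run:
```python
from h import *
P=[];C=[]
for n in('scene','side'):
    im,m=save(n,n+'F'); h,s,v=cv2.split(cv2.cvtColor(im,cv2.COLOR_BGR2HSV))
    r=(((h<6)|(h>174))&(s>170)&(v>80)); r[:150]=0;r[300:]=0;r[:,:240]=0;r[:,400:]=0
    c=np.argwhere(r).mean(0)[::-1]; P+=[m,c]; print(n,c,r.sum())
    x,y=c.astype(int); C.append(cv2.resize(im[y-50:y+50,x-65:x+65],(400,308),interpolation=cv2.INTER_CUBIC))
    d=cv2.absdiff(im,load(n+'0')[0]).max(2)
    for nm,b in({'scene':{'jarA':(235,300,60,62),'jarB':(275,150,50,45),'drop':(365,138,45,88)},'side':{'jarA':(270,165,45,50),'jarB':(380,285,55,65),'drop':(268,280,55,95)}}[n]).items():
        x,y,w,hh=b; print(nm,'changed px',(d[y:y+hh,x:x+w]>40).sum())
print(tri(*P)); cv2.imwrite('pics/F.png',np.hstack(C)); print(observe()['force'],observe()['eef_pos'])
```

```text
scene [276.92307692 213.32692308] 52
jarA changed px 0
jarB changed px 0
drop changed px 0
side [348.57575758 216.71212121] 66
jarA changed px 0
jarB changed px 0
drop changed px 0
(array([0.57201751, 0.07536659, 0.08253164]), np.float64(0.0001031151735082293))
[ 0.71337023 -0.16264035  0.14277352] [ 0.5874947  -0.1082014   0.16166717]
```

View pics/F.png

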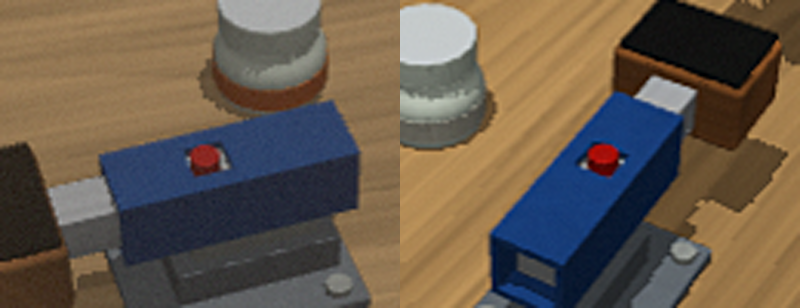

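The button stands proud in the hole: its visible side shows in both views, at y = 0.0754 against the hole's 0.0755. The bystanders' pixels are unchanged and nothing touches the robot. I am handing the job in.

```bash
python3 -c "
from plant import close_job; print(close_job())"
```

```text
the job is handed in; nothing more can be done
None
```

The hand rest is back in its bracket and locked, and I handed the job in at about 15 s of the 58 s allowed.

**What I did:** With the gripper shut, I pressed the rear half of the button flush and dragged the tube in until the button's front half was under the mouth edge. The press read about 15 N, 17 N at most. I then lifted off, saw that the roof held the button down, and pushed the outer face of the hand rest with about 9 N until the button popped up. After that I backed the arm well clear.

**Last checks:**
- **Button:** both cameras show it standing up in the hole, with its centre at y = 0.0754 m against 0.0755 m measured for the hole.
- **Bystanders:** no pixels changed around the two jars and the dropper bottle.
- **Robot:** the force reading was back near zero, with nothing touching the arm.

**What went less cleanly:**
- **Slip on the tube:** on the first drag the finger slid about 1.5 mm along the tube without moving it, because part of the push was going sideways. I lifted slightly, corrected for that and pressed again.
- **Off-centre push:** the push on the rest was a few millimetres off its centre line.

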